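Brace a square sample jar and twist off its tight cap

TASK

Set the square jar upright, right down in the socket of the raised stand, which keeps it from turning. Then unscrew its tight cap counter-clockwise, stopping as soon as the threads let go (about a quarter turn; do not force it on towards its stop), lift the cap straight up and finish while holding it level about 3 cm above the seated jar's neck, not touching the jar and not let go. Leave the other things on the bench where they are.

Things in the scene. Friction and masses are not known exactly. Their poses are not given: they have to be found in the camera images.
- jar: loose white jar, about 0.4 kg: square body 54 x 54 x 52 mm high, round neck above it, 84.5 mm high with the cap on. Origin: centre of its underside; z up, x and y square to its flat sides. Grasp it across two flats, fingertips 20 mm or more above its underside to clear the stand's lips. Unbraced it turns along with its tight cap.
- cap: loose round black ribbed cap, 52 mm across, 22.5 mm high, 30 g. Origin: centre of its lower rim, z up; at first on the jar, origin 62 mm above the jar's underside (10 mm above the square shoulder). Held by two lugs under tabs of the neck: lifts off only after a counter-clockwise turn (from above) of 1.2 rad; no rise while turning, 1.5 mm vertical play. Clear of the jar once raised 20 mm.
- insert (a joint): turn in rad of the grey friction insert in the jar's mouth, locked to the cap while that is on (play about 0.07 rad): 0 tight, grows counter-clockwise, resists with 0.3 N m throughout, lugs free from 1.2, hard stop at 2.0 (must not go beyond 1.75); stays where it is left. As the jar also turns up to 0.1 rad in the socket before it braces, turn the gripper about 1.5 rad in all.
- jar_stand: grey metal stand fixed to the bench: foot 110 x 110 x 10 mm, short column, on it a square socket 58 x 58 mm inside. Socket floor 48 mm above the bench, straight walls to 12 mm above that floor, flared lips to 18 mm above it, 82 mm wide outside. Origin: centre of the foot's underside, x and y along the socket's sides (the jar fits in any quarter turn).
- stand_floor (a point): centre of the socket's floor, axes as the stand's; a seated jar's underside centre lies here.
- red_case: bystander: loose red plastic case 86 x 109 x 35 mm lying flat; origin centre of underside. Behind it, in the middle of the bench, stand a fixed beige instrument 130 mm high and, left of that, a fixed low box 70 mm high: carry the jar over them or round them.
- dark_jar: bystander: loose small dark round jar with clear lid, 44 mm across, 80 mm high; origin centre of underside.
- beaker: bystander: loose small clear beaker 46 mm across, 52 mm high; origin centre of underside.
Things that resemble listed ones, but are neither listed nor needed, are in the scene too. Several things have the shape of the cap; the one meant has the colours described above. What is shaped like the jar but green is not meant.

How it is judged:
By the outcome, as a careful person would: the job done as asked, in the order asked, and still so for the second after the job is handed in, while the arm keeps its last pose, push and grip.
It also fails if it takes over 58 s, if anything falls off the work surface, if the arm or the gripper's body presses on something with over 40 N, if the wrist force passes 120 N, or if a joint passes its speed limit or range.

ROBOT

A 7-joint arm with a two-finger parallel gripper is mounted at the origin on a cart in front of the work surface, level with it; the furniture and walls round the work are solid. World frame = base frame: x ahead of the robot, y to its left, z up, the work surface at z = 0. Lengths are in m, angles in rad, forces in N, time in s.
With the tool pointing down it reaches from about 0.375 to 0.925 m from the base axis. Payload 3.1 kg.
Tool frame: the origin (TCP) lies between the finger pads; the fingertips stand 19 mm ahead of it and the grasp point (between the pads) is the TCP; z points along the fingers, y is the line along which they close (so a half turn about z gives the same grasp; the last joint's range is limited). The gripper opens to 85 mm and grips with 20 to 120 N. Pads are 22 mm wide; open, the fingers measure 114 mm over their backs; the gripper's body (76 mm by 85 mm) begins 54 mm behind the grasp point. The pads swing forward as they close: fully open they stand 13 mm farther back than shut.
Start: joints at [-1.419, 0.383, 0.044, 1.598, -0.018, 1.161, -0.05], TCP at [0.161, 0.63, 0.25] pointing down, gripper open.
Joint ranges: [-2.61, 2.61], [-0.41, 2.15], [-1.48, 1.57], [0, 2.5], [-1.57, 4.71], [0.05, 1.97], [-2.85, 2.85]. Speed limits (rad/s): [2.79, 2.79, 3.14, 3.14, 3.14, 3.14, 3.14].

INTERFACE

Orientations are given as a unit quaternion [x, y, z, w].
In Python, from bench import move_ptp, movel, move_j, move_gripper, pause, inverse_kinematics, read_camera, camera_params, MotionError, sign_off, look_for, tip_of, read_time_s, read_qpos, read_joint_vel, read_effort, read_eef_pos, read_tcp_rot, read_ft_force, read_ft_torque, read_finger_gap, read_grasp_force gives the robot as it stands. Calls block until the motion is done:
- move_ptp(position, orientation): joint-space move of the TCP to a pose.
- movel(position, orientation=None, speed=0.15): straight line of the TCP; orientation=None keeps the orientation; speed is the mean speed in m/s.
- move_j(angles): joint-space move.
- move_gripper(opening, effort=None): finger opening in m; effort is the grip in N (None keeps the last); returns when the fingers have stopped.
- pause(seconds).
- inverse_kinematics(position, orientation): joint angles nearest the present ones, or None.
- read_camera(name): name is "scene" or "top"; returns the picture (420x560x3 uint8, red, green, blue); there is no depth.
- camera_params(name): a dict with "K" (3x3 intrinsics, pixels), "camera_from_world" (4x4, takes a point from world to camera coordinates). Camera axes: x right, y down, z forward; pixel columns grow to the right and rows downward; lengths in m; the calibration is good to about 2 mm. A picture is of the moment at which its call begins. camera_params takes no time and is no camera call.
A pose or a line that the arm cannot do raises MotionError and nothing moves.
- sign_off(): hands the job in; it is judged then, once.
Trained networks look in the newest picture that a camera, given by its name, has taken for a name from the list of things; names that differ only in an ending like _2 or _b are one class to them, and where a whole thing is asked for, a point or a joint stands for the part that bears it (a point fixed in the world has none). Each returns a list of dicts, best first, with "confidence" (0 to 1); they miss things now and then, are a little off and sometimes report something else, mostly with a low value. They report only what shows in the picture. A call takes as long as a camera call. They do not tell look-alikes from the thing itself.
- look_for(camera, name): "at" ([column, row] in pixels, amid what is visible of it).
- tip_of(camera, name): "at" ([column, row] in pixels: a listed point, or the origin of a listed thing).
Readings, each from a call of its own:
- read_time_s(): time.
- read_qpos(): joint angles.
- read_joint_vel(): joint speeds.
- read_effort(): joint torques, N m.
- read_eef_pos(): TCP position.
- read_tcp_rot(): TCP orientation.
- read_ft_force(): force on the tool from outside, world axes, zero at the start.
- read_ft_torque(): the same for the moment, N m.
- read_finger_gap(): finger opening in m.
- read_grasp_force(): force on a finger pad.
Only numpy, scipy, OpenCV 4.12 (cv2) and the standard library are available. Lean on these libraries where they do the work, as an engineer would, in place of code of your own. Each camera call takes 0.05 s, during which the arm holds its last target. There are 200 camera calls.

## Working session

There is one attempt and no reset: what is moved stays moved. The work goes in short steps, each a Python script; the robot and the scene stay as the last script left them, time stands still between calls to the robot, and variables do not carry over. Pictures are saved under pics/ and viewed, at most 10 in all, crops included, and the job is handed in when it is done.

```bash
mkdir -p pics; ls; python3 - <<'E'
from bench import *
import cv2,numpy as np
np.set_printoptions(precision=4,suppress=True)
for c in ("scene","top"):
    im=read_camera(c); cv2.imwrite(f"pics/{c}0.png",im[:,:,::-1])
    p=camera_params(c); print(c,p["K"],p["camera_from_world"])
    for n in ("jar","cap","jar_stand","stand_floor","red_case","dark_jar","beaker"):
        f=lambda r:[(np.round(d["at"],1).tolist(),round(d["confidence"],2)) for d in r]
        print(n,"look",f(look_for(c,n)) if n!="stand_floor" else "","tip",f(tip_of(c,n)))
print(read_time_s(),read_tcp_rot(),read_eef_pos())
E
```

```text
pics
scene [[386.3123   0.     287.3414]
 [  0.     386.3123 204.5108]
 [  0.       0.       1.    ]] [[ 0.8155 -0.5786 -0.0121 -0.3758]
 [-0.394  -0.5397 -0.7439  0.2928]
 [ 0.4239  0.6114 -0.6681  0.918 ]
 [ 0.      0.      0.      1.    ]]
jar look [([231.2, 195.9], 0.89), ([229.3, 172.8], 0.79)] tip [([234.4, 203.4], 0.97), ([228.7, 181.7], 0.86)]
cap look [([255.4, 168.7], 0.6), ([229.2, 161.1], 0.57)] tip [([230.0, 163.4], 0.74), ([357.9, 243.0], 0.68), ([254.9, 170.0], 0.6), ([229.3, 159.7], 0.56), ([335.7, 286.0], 0.37)]
jar_stand look [([334.1, 294.7], 0.71)] tip [([334.9, 296.7], 0.95)]
stand_floor look  tip [([337.9, 285.7], 0.75)]
red_case look [([255.0, 236.9], 0.67)] tip [([254.1, 243.9], 0.81)]
dark_jar look [([348.2, 210.5], 0.75)] tip [([348.6, 222.0], 0.55)]
beaker look [([357.2, 237.4], 0.55)] tip [([355.9, 247.4], 0.66), ([228.1, 177.9], 0.33)]
top [[462.7738   0.     275.9568]
 [  0.     462.7738 211.5039]
 [  0.       0.       1.    ]] [[ 0.0135 -0.9998 -0.0115  0.1014]
 [-0.9906 -0.0118 -0.1366  0.5082]
 [ 0.1364  0.0132 -0.9906  1.2195]
 [ 0.      0.      0.      1.    ]]
jar look [([221.8, 240.3], 0.96), ([190.2, 225.2], 0.64), ([329.5, 156.1], 0.25)] tip [([225.2, 242.4], 0.59), ([185.3, 224.4], 0.51)]
cap look [([179.9, 221.2], 0.8), ([153.2, 206.7], 0.7), ([185.3, 188.4], 0.56), ([395.6, 236.1], 0.32)] tip [([155.0, 206.4], 0.85), ([186.1, 188.5], 0.75), ([179.8, 221.6], 0.61)]
jar_stand look [([396.0, 234.4], 0.92)] tip [([395.8, 235.0], 0.95)]
stand_floor look  tip [([400.1, 234.8], 0.74), ([358.4, 175.4], 0.53)]
red_case look [([288.3, 257.6], 0.71), ([188.4, 232.5], 0.4)] tip [([290.2, 258.9], 0.97)]
dark_jar look [([328.3, 156.0], 0.47)] tip [([325.5, 160.9], 0.49)]
beaker look [([360.6, 173.5], 0.55)] tip [([359.7, 177.0], 0.52)]
1.4 [ 0.1246  0.9922 -0.     -0.    ] [0.1607 0.6298 0.2502]
```

```bash
python3 - <<'E'
import cv2
a=cv2.imread("pics/scene0.png")[120:330,180:420]; cv2.imwrite("pics/s0c.png",cv2.resize(a,None,fx=2.8,fy=2.8,interpolation=2))
a=cv2.imread("pics/top0.png")[130:310,120:440]; cv2.imwrite("pics/t0c.png",cv2.resize(a,None,fx=2.5,fy=2.5,interpolation=2))
E
```

```text
(no output)
```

View pics/s0c.png

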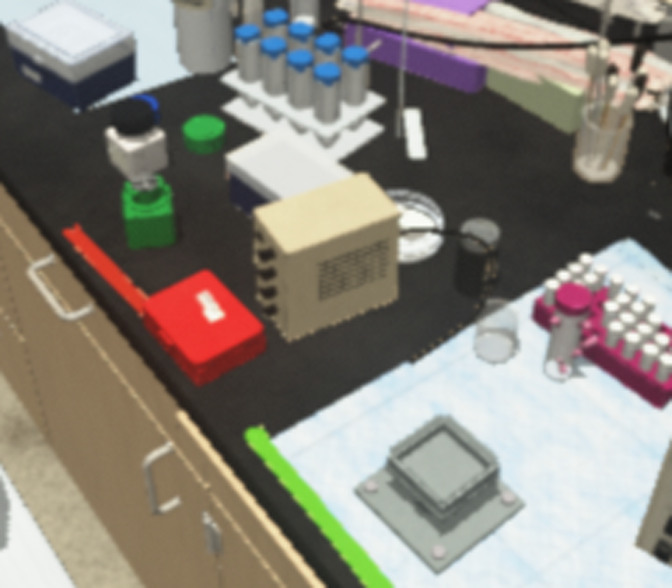

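View pics/t0c.png

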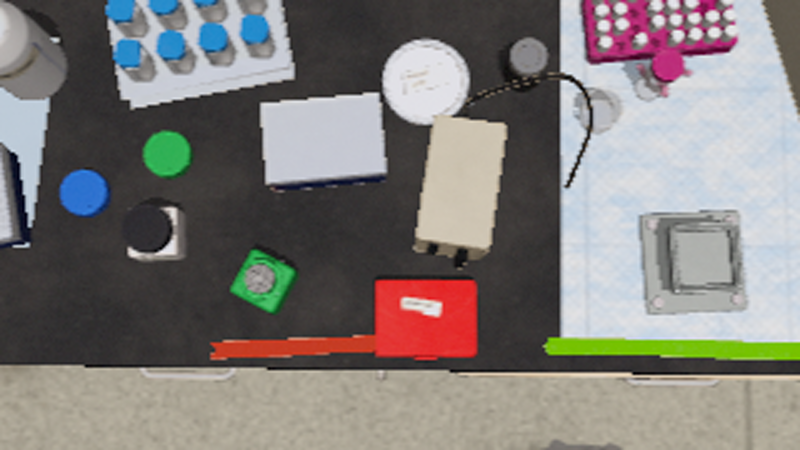

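The white jar with the black cap stands upright at about (228,170) in scene and (182,222) in top. The stand is at about (335,288) and (396,235). The green jar, at (230,196) and (222,240), is not meant. Next I'll fit poses by silhouette.

```bash
cat > fit.py <<'E'
import cv2,numpy as np
from bench import camera_params
from scipy.optimize import minimize
S=8
P={c:camera_params(c) for c in("scene","top")}
def proj(c,X):
    X=np.atleast_2d(X);T=np.array(P[c]["camera_from_world"]);K=np.array(P[c]["K"])
    Y=(X@T[:3,:3].T+T[:3,3])@K.T
    return Y[:,:2]/Y[:,2:]
def ray(c,uv,z):
    T=np.array(P[c]["camera_from_world"]);K=np.array(P[c]["K"])
    d=T[:3,:3].T@np.linalg.solve(K,[*uv,1]);o=-T[:3,:3].T@T[:3,3]
    return o+d*(z-o[2])/d[2]
def box(w,z0,z1):
    return np.array([[a*w/2,b*w/2,z] for z in(z0,z1) for a in(-1,1) for b in(-1,1)])
def cyl(r,z0,z1):
    t=np.linspace(0,2*np.pi,40);return np.array([[r*np.cos(a),r*np.sin(a),z] for z in(z0,z1) for a in t])
def place(V,p):
    c,s=np.cos(p[2]),np.sin(p[2]);return V@np.array([[c,-s,0],[s,c,0],[0,0,1]]).T+[p[0],p[1],0]
def hull(c,V,p,roi):
    x0,y0,w,h=roi;uv=(proj(c,place(V,p))-[x0,y0]+.5)*S
    m=np.zeros((h*S,w*S),np.uint8)
    cv2.fillConvexPoly(m,cv2.convexHull(np.round(uv*16).astype(np.int32)),1,shift=4);return m
def render(c,add,sub,p,roi):
    m=np.zeros((roi[3]*S,roi[2]*S),np.uint8)
    for V in add:m|=hull(c,V,p,roi)
    for V in sub:m&=1-hull(c,V,p,roi)
    return cv2.resize(m.astype(np.float32),(roi[2],roi[3]),interpolation=cv2.INTER_AREA)
JAR=([box(.054,0,.052)],[cyl(.026,.062,.0845)])
STAND=([box(.110,0,.010),box(.082,.06,.066)],[])
def crop(im,roi):
    x,y,w,h=roi;return im[y:y+h,x:x+w].astype(np.float32)
E
python3 - <<'E'
from fit import *
im={c:cv2.imread(f"pics/{c}0.png") for c in P}
print("jar scene z.06",ray("scene",(229,160),.062),"top",ray("top",(180,221.5),.0845))
print("stand",ray("scene",(334.9,296.7),0),ray("top",(395.8,235),0),ray("top",(400.1,234.8),.048),ray("scene",(337.9,285.7),.048))
R={"js":("scene",(210,145,40,45)),"jt":("top",(160,205,40,40)),"ss":("scene",(298,260,75,70)),"st":("top",(368,208,56,54))}
tiles=[]
for k,(c,r) in R.items(): tiles.append(cv2.resize(crop(im[c],r).astype(np.uint8),(380,290),interpolation=cv2.INTER_NEAREST))
cv2.imwrite("pics/zoom.png",np.vstack([np.hstack(tiles[:2]),np.hstack(tiles[2:])]))
E
```

```text
jar scene z.06 [0.48856632 0.38154762 0.062     ] top [0.4708803  0.35662186 0.0845    ]
stand [ 0.45253786 -0.21926369  0.        ] [ 0.45020306 -0.22351324  0.        ] [ 0.44657928 -0.2231015   0.048     ] [ 0.4547983  -0.22266958  0.048     ]
```

View pics/zoom.png

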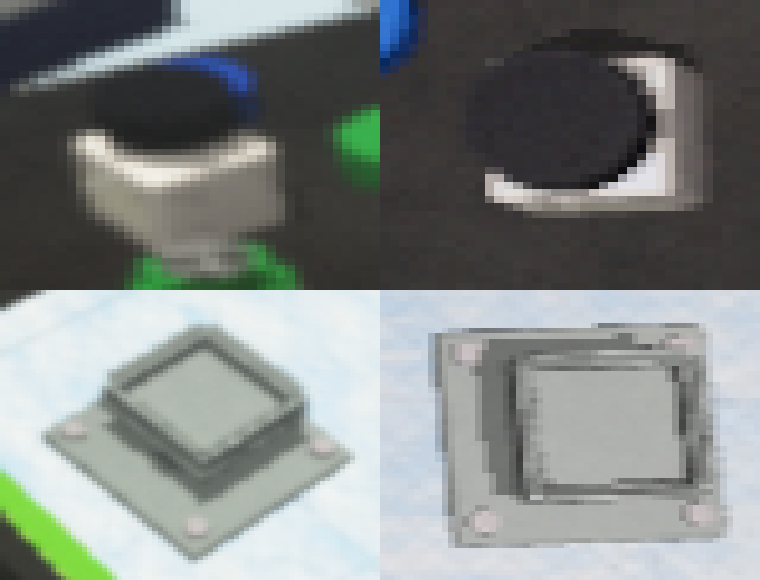

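The zoom shows the jar almost square to the world axes, and the stand's outline is clean with a slight yaw. Next: the fit.

```bash
cat > dofit.py <<'E'
from fit import *
def fit(obs,model,p0):
    # obs: list (cam,roi,mask,weight)
    f=lambda p,ob:sum((((render(c,*model,p,r)-m)**2)*w).sum() for c,r,m,w in ob)
    s=np.array([[0,0,0],[.01,0,0],[0,.01,0],[0,0,.15]])
    out=[]
    for ob in [obs]+[[o] for o in obs]:
        best=min((minimize(f,[p0[0],p0[1],y],args=(ob,),method="Nelder-Mead",options=dict(initial_simplex=np.array([p0[0],p0[1],y])+s,xatol=1e-4,fatol=1e-3)) for y in(p0[2]-.1,p0[2]+.15)),key=lambda r:r.fun)
        out.append((best.x,best.fun))
    return out
def jarmask(im,c,r,z=(60,60)):
    a=crop(im,r);return np.clip((a.min(2)-z[0])/z[1],0,1)
def standmask(im,r):
    a=crop(im,r);g=a.min(2);m=(np.clip((208-g)/25,0,1)*255).astype(np.uint8)
    return cv2.morphologyEx(m,cv2.MORPH_CLOSE,np.ones((5,5)))/255.
E
python3 - <<'E'
from dofit import *
np.set_printoptions(precision=4,suppress=True)
im={c:cv2.imread(f"pics/{c}0.png") for c in P}
rs=("scene",(213,160,28,30));rt=("top",(166,208,32,28))
ws=np.ones((30,28));ws[18:,:]=0;ws[:,25:]=0; ws[:4]=0
ms=jarmask(im["scene"],*rs); mt=jarmask(im["top"],*rt,z=(70,50))
wt=np.ones(mt.shape); wt[:8,:2]=0
j=fit([(*rs,ms,ws),(*rt,mt,wt)],JAR,[.475,.365,0])
print("jar",j)
rs2=("scene",(305,260,68,68));rt2=("top",(372,210,52,52))
m1=standmask(im["scene"],rs2[1]);m2=standmask(im["top"],rt2[1]);w1=np.ones(m1.shape)
yy,xx=np.mgrid[:68,:68];w1[(yy>40+ (xx)*0.9)]=0
k=fit([(*rs2,m1,w1),(*rt2,m2,np.ones(m2.shape))],STAND,[.451,-.222,.05])
print("stand",k)
tiles=[]
for (c,r),V,p in((rs,JAR,j),(rt,JAR,j),(rs2,STAND,k),(rt2,STAND,k)):
    s=9 if r[2]<40 else 5
    a=cv2.resize(crop(im[c],r).astype(np.uint8),None,fx=s,fy=s,interpolation=cv2.INTER_NEAREST)
    m=cv2.resize(render(c,*V,p[0][0],r),None,fx=s,fy=s)
    ct,_=cv2.findContours((m>.5).astype(np.uint8),0,1);cv2.drawContours(a,ct,-1,(0,0,255),1)
    b=np.zeros((350,350,3),np.uint8);b[:min(350,a.shape[0]),:min(350,a.shape[1])]=a[:350,:350];tiles.append(cv2.resize(b,(300,300)))
cv2.imwrite("pics/fit.png",np.vstack([np.hstack(tiles[:2]),np.hstack(tiles[2:])]))
E
```

```text
jar [(array([ 0.4742,  0.3655, -0.0173]), np.float64(33.41140534736587)), (array([0.4744, 0.3654, 0.0375]), np.float64(4.195509878056328)), (array([0.4745, 0.3657, 0.0358]), np.float64(28.538984720704235))]
stand [(array([ 0.4513, -0.2239,  0.0631]), np.float64(218.180432721189)), (array([ 0.4506, -0.2248,  0.0653]), np.float64(137.31318565876106)), (array([ 0.4514, -0.2228,  0.0627]), np.float64(64.5390904677588))]
```

View pics/fit.png

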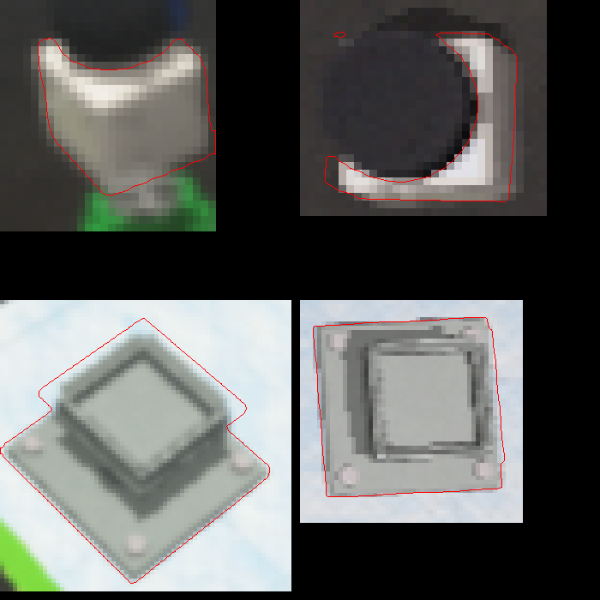

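```bash
cat > h.py <<'E'
import numpy as np
from bench import *
np.set_printoptions(precision=4,suppress=True)
def q(phi):
    t=(phi+np.pi/2)/2;return [float(np.cos(t)),float(np.sin(t)),0.,0.]
JX,JY,JW=.4744,.3655,.03
E
python3 - <<'E'
from dofit import *
from h import *
im={c:cv2.imread(f"pics/{c}0.png") for c in P}
ST=([box(.110,0,.010),box(.070,.06,.066)],[])
rs2=("scene",(305,260,68,68));rt2=("top",(372,210,52,52))
m1=standmask(im["scene"],rs2[1]);m2=standmask(im["top"],rt2[1]);w1=np.ones(m1.shape)
yy,xx=np.mgrid[:68,:68];w1[(yy>40+ (xx)*0.9)]=0
for x,f in fit([(*rs2,m1,w1),(*rt2,m2,np.ones(m2.shape))],ST,[.451,-.222,.05]):print("stand",x,f)
print("green jar",ray("top",(222,241),.06),"gcap",ray("top",(186,188.5),.02),"bcap",ray("top",(153.5,206.5),.02))
for s in(0,np.pi,np.pi/2,-np.pi/2):
    print(s,inverse_kinematics([JX,JY,.045],q(JW+s)),"\n  stand",inverse_kinematics([.451,-.223,.12],q(.064+s)))
for a in np.arange(-3,3.2,.5):
    r=inverse_kinematics([.451,-.223,.124],q(a));print(round(a,1),None if r is None else np.array(r)[[0,4,6]])
E
```

```text
stand [ 0.4516 -0.224   0.059 ] 109.63483874140957
stand [ 0.4519 -0.2241  0.0598] 36.44069025434929
stand [ 0.4515 -0.2237  0.059 ] 72.28721202106763
green jar [0.4232 0.2488 0.06  ] gcap [0.5704 0.3581 0.02  ] bcap [0.5189 0.446  0.02  ]
0 [-1.0362  0.5721  0.3858  1.869  -0.3011  0.7576 -0.4552] 
  stand [-0.4192  0.4071  0.934   2.0871 -0.4366  0.8525  0.8356]
3.141592653589793 [-0.6394  0.5451 -0.1056  1.8487  0.0801  0.7519  2.3833] 
  stand [-0.6739  0.7801  1.3785  2.0936 -0.8992  1.0799 -1.9128]
1.5707963267948966 [-0.8493  0.5457  0.1524  1.8596 -0.1165  0.7448  0.968 ] 
  stand [-0.5573  0.5208  1.1336  2.091  -0.6078  0.9097  2.5577]
-1.5707963267948966 [-1.1883  0.6175  0.5825  1.8762 -0.4668  0.7865 -1.8942] 
  stand [-0.4192  0.4071  0.934   2.0871 -0.4366  0.8525 -0.7352]
-3.0 [-0.6769 -0.8822 -1.8471]
-2.5 [-0.6769 -0.8822 -1.3471]
-2.0 [-0.5764 -0.6197 -1.0655]
-1.5 [-0.4207 -0.4236 -0.739 ]
-1.0 [-0.4207 -0.4236 -0.239 ]
-0.5 [-0.4207 -0.4236  0.261 ]
0.0 [-0.4207 -0.4236  0.761 ]
0.5 [-0.2398 -0.2858  1.1354]
1.0 [-0.4448 -0.4472  1.7822]
1.5 [-0.5508 -0.5781  2.3983]
2.0 [0.7258 0.1506 2.2498]
2.5 [-0.6769 -0.8822 -2.6302]
3.0 [-0.6769 -0.8822 -2.1302]
```

```bash
python3 - <<'E'
from h import *
import cv2
t=lambda s:print(s,round(read_time_s(),2),np.array(read_eef_pos()),np.array(read_ft_force()),read_finger_gap(),read_grasp_force())
move_gripper(.072,40)
move_ptp([JX,JY,.16],q(JW));t("above")
movel([JX,JY,.046],q(JW),.12);t("down")
move_gripper(.03,45);t("grip")
movel([JX,JY,.25],q(JW),.2);t("up")
movel([.4516,-.224,.25],q(.059),.25);t("over")
movel([.4516,-.224,.135],q(.059),.2);t("low")
for c in("scene","top"):cv2.imwrite(f"pics/{c}1.png",read_camera(c)[:,:,::-1])
E
python3 - <<'E'
import cv2,numpy as np
a=cv2.imread("pics/scene1.png")[220:330,270:410];b=cv2.imread("pics/top1.png")[160:290,340:470]
cv2.imwrite("pics/v1.png",np.hstack([cv2.resize(a,(440,346)),cv2.resize(b,(346,346))]))
E
```

```text
above 3.24 [0.473  0.3682 0.1602] [-0.0846  0.1903 -1.0609] 0.07196066154134986 0.0
down 4.34 [0.4752 0.366  0.0469] [ 0.0102 -0.3806  0.779 ] 0.07204729293690387 0.0
grip 4.64 [0.4748 0.3663 0.0474] [-1.5696 -0.1902  5.5322] 0.05330923550551393 49.249940514564514
up 5.81 [0.4731 0.3645 0.2478] [-0.465   0.3429 -5.6855] 0.05357189510717752 48.11929106712341
over 8.32 [ 0.4517 -0.223   0.2499] [ 0.0009 -0.6108 -5.7145] 0.05316804679863342 48.09924602508545
low 9.04 [ 0.4527 -0.2245  0.1358] [ 0.7489 -0.8507 -4.9995] 0.0533955591315313 48.09951424598694
```

View pics/v1.png

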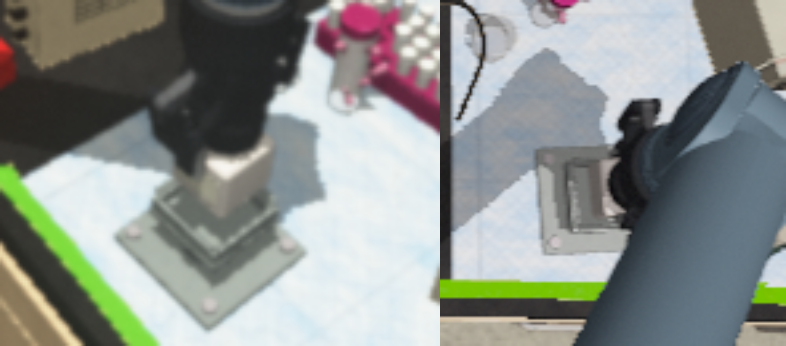

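The jar is held upright above the socket: body corner at about (235,205) in the left crop, socket centred below it. I'll lower it with force checks.

```bash
python3 - <<'E'
from h import *
for z in(.115,.107,.102,.099,.097,.0955,.0945,.0935):
    movel([.4516,-.224,z],q(.059),.04)
    F=np.array(read_ft_force());print(z,round(read_time_s(),2),np.array(read_eef_pos()),F,np.array(read_ft_torque()))
    if F[2]>12 or np.hypot(F[0],F[1])>15:break
E
```

```text
0.115 9.79 [ 0.4514 -0.2241  0.1148] [-0.3473  0.4356 -5.7353] [0.0374 0.0037 0.0389]
0.107 10.14 [ 0.4524 -0.2243  0.1073] [ 0.1844  0.1796 -4.6167] [-0.0851 -0.2344  0.0886]
0.102 10.42 [ 0.4531 -0.2222  0.104 ] [-3.126   7.598  13.8063] [ 1.0542  0.7706 -0.0039]
```

```bash
cat > low.py <<'E'
from h import *
import sys
x,y,w=map(float,sys.argv[1:4])
movel([x,y,.107],q(w),.04)
for z in(.1035,.1015,.0995,.0975,.0955,.0945,.0935):
    movel([x,y,z],q(w),.04)
    F=np.array(read_ft_force());print(z,round(read_time_s(),2),np.array(read_eef_pos()),F,np.array(read_ft_torque()))
    if F[2]>12 or np.hypot(F[0],F[1])>15:break
E
python3 low.py .451 -.2215 .059
```

```text
0.1035 10.96 [ 0.4505 -0.2214  0.1028] [ 0.5738  0.3899 -5.9708] [ 0.1073 -0.1504 -0.0141]
0.1015 11.21 [ 0.4506 -0.2215  0.1012] [ 0.1689 -0.2435 -6.1662] [ 0.0296 -0.0301  0.0291]
0.0995 11.46 [ 0.4508 -0.2214  0.0993] [-0.3142 -0.0358 -5.5946] [ 0.0012  0.0158 -0.0399]
0.0975 11.71 [ 0.4509 -0.2214  0.0974] [ 0.9284  0.093  -6.264 ] [ 0.0139 -0.0406  0.0067]
0.0955 11.96 [ 0.4514 -0.2218  0.0959] [-1.0865 -0.7363 -2.0966] [0.1607 0.1103 0.0539]
0.0945 12.21 [ 0.4514 -0.222   0.0957] [-2.9808  0.2994  5.896 ] [0.4185 0.5391 0.0793]
0.0935 12.46 [ 0.4514 -0.2223  0.0955] [-5.2431  1.4286 11.6884] [0.7146 0.9812 0.0405]
```

```bash
python3 - <<'E'
from h import *
import cv2
x,y=.4513,-.2218
t=lambda s:print(s,round(read_time_s(),2),np.array(read_eef_pos()),np.array(read_ft_force()),read_finger_gap())
movel([x,y,.0955],q(.059),.04)
move_gripper(.075,40);t("open")
movel([x,y,.21],q(.059),.15);t("up")
r=list(read_qpos());r[6]-=1.36;move_j(r);t("rot");print(r)
im=read_camera("scene");cv2.imwrite("pics/s2.png",im[:,:,::-1])
b=read_camera("top");cv2.imwrite("pics/t2.png",b[:,:,::-1])
cv2.imwrite("pics/v2.png",np.hstack([cv2.resize(im[220:330,270:410],(440,346)),cv2.resize(b[160:290,340:470],(346,346))])[:,:,::-1])
E
```

```text
open 13.06 [ 0.4518 -0.2221  0.0957] [ 0.8455 -0.6011  0.3092] 0.07484274783618736
up 13.97 [ 0.4506 -0.2213  0.2092] [ 0.0356 -0.4857 -0.2965] 0.07506184241970623
rot 15.21 [ 0.4503 -0.2213  0.2087] [-0.1295 -0.1824  0.1514] 0.07509057883328434
[np.float64(-0.4671347592697324), np.float64(0.20531088857001772), np.float64(0.9388062951836412), np.float64(2.02165469151656), np.float64(-0.19557352138589515), np.float64(1.007945001336831), np.float64(-0.7336939703659016)]
```

View pics/v2.png

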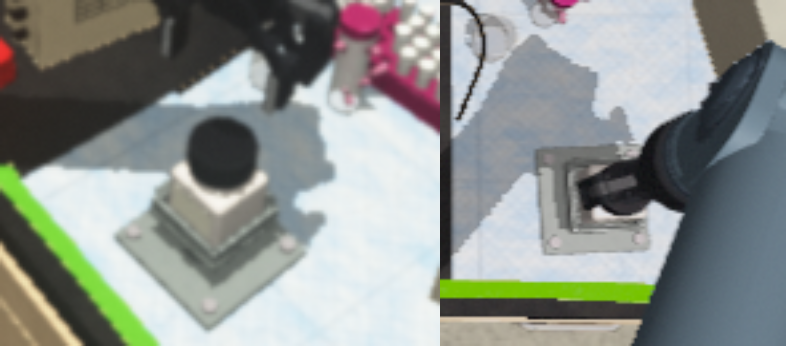

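The jar is seated upright with the black cap at about (222,150) in the left crop. Now I'll grip the cap and turn it.

```bash
python3 - <<'E'
from h import *
from fit import proj
x,y=.4513,-.2220
print(proj("scene",[x,y,.1325]))
t=lambda s:print(s,round(read_time_s(),2),np.array(read_eef_pos()),np.array(read_ft_force()),np.array(read_ft_torque()),round(read_finger_gap(),4),round(read_qpos()[6],3))
w=.059-1.36
movel([x,y,.16],q(w),.12);t("a")
movel([x,y,.1235],q(w),.08);t("down")
if abs(read_ft_force()[2])<8:
    move_gripper(.03,60);t("grip")
E
```

```text
[[339.3258 263.983 ]]
a 15.87 [ 0.4513 -0.2223  0.1601] [ 0.048  -0.2394  1.124 ] [-0.0497  0.0038 -0.0024] 0.0752 -0.652
down 16.48 [ 0.451  -0.2222  0.1232] [-0.6795  0.733  -0.1656] [0.0427 0.0492 0.0248] 0.0749 -0.593
grip 16.82 [ 0.4525 -0.2237  0.1247] [ 0.5444 -3.1147  3.7557] [-0.6891 -0.1141 -0.0273] 0.0491 -0.593
```

```bash
cat > turn.py <<'E'
from h import *
import sys
from scipy.spatial.transform import Rotation as R
r=list(read_qpos());q0=r[6]
def yaw():
    v=R.from_quat(read_tcp_rot()).as_matrix();return np.arctan2(v[1,1],v[0,1])
y0=yaw()
for a in map(float,sys.argv[1:]):
    r[6]=q0+a;move_j(r)
    print(a,round(read_time_s(),2),"yaw",round(yaw()-y0,3),np.array(read_eef_pos()),np.array(read_ft_force()),np.array(read_ft_torque()),round(read_finger_gap(),4))
E
python3 turn.py .15 .4 .7
```

```text
0.15 17.09 yaw 0.147 [ 0.4525 -0.2237  0.1247] [ 0.757  -2.6031 -0.2515] [-0.3657 -0.0732  0.0028] 0.0488
0.4 17.44 yaw 0.395 [ 0.4525 -0.2237  0.1246] [ 1.0763 -2.5839 -0.1743] [-0.3985 -0.1031 -0.2118] 0.049
0.7 17.83 yaw 0.695 [ 0.4524 -0.2236  0.1247] [ 0.6005 -1.9486  0.2795] [-0.2937 -0.012  -0.1399] 0.0489
```

```bash
python3 turn.py .3 .6 .8; python3 - <<'E'
from h import *
import cv2
a=read_camera("scene")[220:330,270:410];b=read_camera("top")[160:290,340:470]
cv2.imwrite("pics/v3.png",np.hstack([cv2.resize(a,(440,346)),cv2.resize(b,(346,346))])[:,:,::-1])
E
```

```text
0.3 18.22 yaw 0.295 [ 0.4522 -0.2236  0.1246] [-0.0233 -0.6884 -0.0611] [-0.3612  0.0384 -0.1615] 0.0487
0.6 18.61 yaw 0.595 [ 0.4522 -0.2237  0.1246] [-0.3474 -1.1672  0.1398] [-0.3656  0.1403 -0.1779] 0.0488
0.8 18.92 yaw 0.795 [ 0.4521 -0.2237  0.1246] [-0.7344 -1.7585  0.3289] [-0.3635  0.2134 -0.1272] 0.049
```

View pics/v3.png

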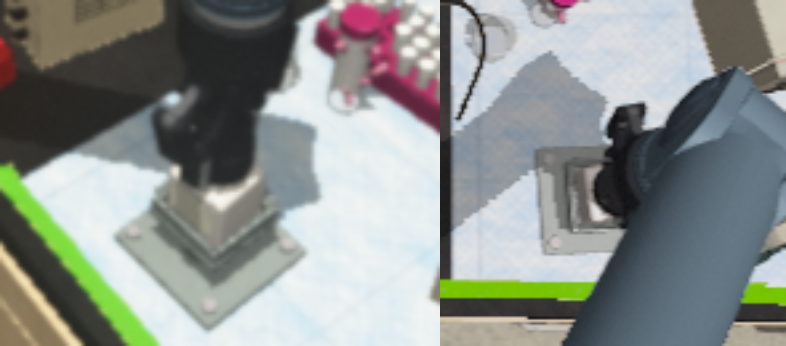

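The jar is still seated and the cap is gripped. Lifting gently with force checks; a locked cap would show the jar's weight of about -4 N.

```bash
python3 - <<'E'
from h import *
p=np.array(read_eef_pos());o=read_tcp_rot()
from scipy.spatial.transform import Rotation as R
print("tilt",R.from_quat(o).as_matrix()[:,2])
m=R.from_quat(o).as_matrix();w=np.arctan2(m[1,1],m[0,1])
for d in(.002,.004,.006,.009):
    movel([p[0],p[1],p[2]+d],q(w),.03);pause(.1)
    F=np.mean([read_ft_force() for _ in range(5)],0);print(d,round(read_time_s(),2),np.array(read_eef_pos()),F,round(read_finger_gap(),4))
    if F[2]<-2.5:break
E
```

```text
tilt [ 0.0025 -0.0024 -1.    ]
0.002 19.37 [ 0.4521 -0.2236  0.1266] [-0.7149 -1.1699  0.4907] 0.0487
0.004 19.72 [ 0.4523 -0.2234  0.1287] [-0.7961 -0.9892  0.1555] 0.0486
0.006 20.07 [ 0.4522 -0.2234  0.1306] [ 0.2487 -0.048   0.1571] 0.0486
0.009 20.42 [ 0.4521 -0.2234  0.1336] [ 0.3453 -0.2229  0.625 ] 0.049
```

```bash
python3 - <<'E'
from h import *
import cv2
from scipy.spatial.transform import Rotation as R
m=R.from_quat(read_tcp_rot()).as_matrix();w=np.arctan2(m[1,1],m[0,1])
movel([.4521,-.2235,.1246+.049],q(w),.05);pause(.3)
print(read_time_s(),np.array(read_eef_pos()),np.array(read_ft_force()),read_finger_gap(),read_grasp_force())
a=read_camera("scene")[210:320,270:410];b=read_camera("top")[160:290,340:470]
cv2.imwrite("pics/v4.png",np.hstack([cv2.resize(a,(440,346)),cv2.resize(b,(346,346))])[:,:,::-1])
E
```

```text
21.6667 [ 0.4519 -0.2235  0.1734] [ 0.0697 -0.1943 -0.6374] 0.04883034243382971 63.399981788825244
```

View pics/v4.png

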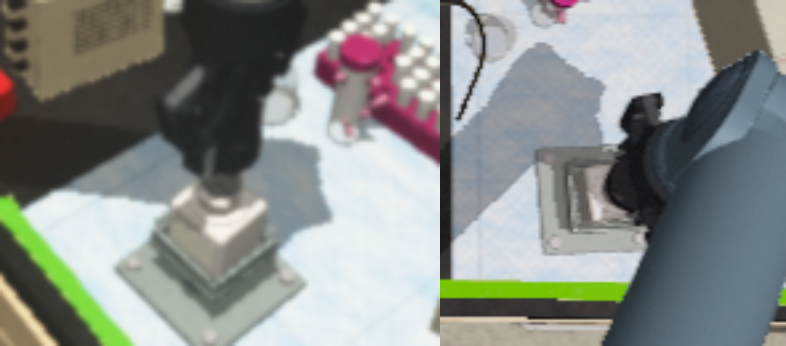

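The open grey neck shows at about (217,195) on the seated jar, and the black cap is held in the fingers above it. Handing in.

```bash
python3 -c "
from bench import *
print(sign_off())"
```

```text
the job is handed in; nothing more can be done
None
```

The job is handed in at about 22 s: the jar is upright in the stand's socket, and its cap was unscrewed with a gripper turn of about 1.49 rad. The cap is held level after a 49 mm lift, about 3 cm above the neck; that gap is worked out from the lift, not measured.

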